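Clear the espresso bar after the rush

ROBOT

A 7-joint arm with a two-finger parallel gripper is mounted at the origin on the work surface. World frame = base frame: x ahead of the robot, y to its left, z up, the work surface at z = 0. Lengths are in mm, angles in rad, forces in N, time in s.
With the tool pointing down it reaches from about 400 to 875 mm from the base axis. Payload 4.4 kg.
Tool frame: the origin (TCP) lies midway between the tips of the shut fingers; the grasp point (between the pads) lies 19 mm behind it; z points along the fingers, y is the direction in which the jaws open and shut (so a half turn about z gives the same grasp; the last joint's range is limited). The gripper opens to 85 mm and grips with 20 to 120 N. Pads are 22 mm wide; open, the fingers measure 114 mm over their backs; the gripper's body (76 mm by 85 mm) begins 54 mm behind the grasp point. The pads swing forward as they close: fully open they stand 13 mm farther back than shut.
Start: joints at [1.212, 0.628, 0.038, 1.517, -0.027, 0.996, -0.02], TCP at [187.64, -622.342, 231.313] pointing down, gripper open.
Joint ranges: [-3.06, 3.06], [-0.37, 2.12], [-1.25, 1.32], [0.18, 2.47], [-1.1, 4.24], [0.23, 1.98], [-2.94, 2.94]. Speed limits (rad/s): [2.57, 2.57, 3.14, 3.14, 3.14, 3.14, 3.14].

INTERFACE

Orientations are given as [roll, pitch, yaw] about the fixed x, y, z axes, in that order (R = Rz(yaw) Ry(pitch) Rx(roll)).
In Python, from cell import * gives the robot as it stands. The module is installed in compiled form; this text tells all that it offers.
- The arm moves only by the tool move_arm, never from a script. Its argument "series" is a list of rows, each a list of 2 entries, a list of its own where there are three numbers: the shift along the tool's x, y, z in m, then the turn about the tool's z in rad. In form: [[[x, y, z], yaw], ...]. A call has 1 to 5 rows; each row is the pose to reach, as a shift and turn from the pose measured when the call began, along the tool's axes at that moment; what a row does not reach only later rows make up. A row lasts 1/8 s, in which the tool goes at most 62.5 mm and 10.7 degrees, less where a joint would pass 70% of its speed; a pose out of reach is approached as far as the arm can. A call with a gripper value outside its range is refused whole. "claw" is the opening, from 0 (shut) to 1 (fully open), set as the call begins (left out, the last holds). The fingers move at their own pace and stop on an object; the grip force is fixed at half the most. Time passes only in rows, so rows that repeat a pose let the fingers close. It gives the time, the measured TCP pose, the force and the opening at its end, in the units of the state.
- read_state(): the state, without advancing time (a new reading comes with each control period).
- get_image(name): name is "side" or "top"; returns the picture (384x512x3 uint8, blue, green, red); there is no depth.
- camera_model(name): a dict with "fov_y" (degrees; the focal length in pixels is half the picture's height over the tangent of half this angle, whatever the lens; pixels are square), "cx", "cy" (the principal point, pixels), "pose" (4x4, takes a point from camera to world coordinates). Camera axes: x right, y down, z forward; pixel columns grow to the right and rows downward; lengths in mm; the calibration is good to about 2 mm. A picture is of the moment at which its call begins. camera_model takes no time and is no camera call.
- finish_job(): hands the job in, once; it reports no verdict.
The state is a dict: "clock": time; "qpos": joint angles; "qd": joint speeds; "tau": joint torques, N m; "eef_pos": TCP position; "tool_rot": TCP orientation; "force": force on the tool from outside, world axes, zero at the start; "torque": the same for the moment, N m; "width": finger opening in mm.
Only numpy, scipy, OpenCV 4.12 (cv2) and the standard library are available. Lean on these libraries where they do the work, as an engineer would, in place of code of your own. Each camera call takes 0.05 s, during which the arm holds its last target. There are 200 camera calls.

TASK

Sort what the rush left on the counter: load both coffee capsules into the tube dispenser, the flat one first so that it lies at the bottom and comes out first, and the capped one on top of it with its cap up; put the tamper base down fully into the round well of the tamping stand; and stand the cup upright on the drip tray, inside its rim. Leave the jar lid, the milk jug and the sugar shaker standing where they are.

Things in the scene. Friction and masses are not known exactly. Their poses are not given: they have to be found in the camera images.
- capsule_flat: loose copper-coloured coffee capsule, a plain flat disc: diameter 40, height 24 mm, 30 g, flat top. Stands upright at the start. Origin: centre of its underside; z up along its axis.
- capsule_capped: loose copper-coloured coffee capsule with a cap: body diameter 40, height 30 mm, and on it a narrower round cap of diameter 24, height 12 mm (42 mm in all), 40 g. Stands cap up at the start. Origin: centre of its underside; z up along its axis, towards the cap.
- tamper: loose coffee tamper standing on its base: round steel base diameter 58, height 20 mm; thin neck; round dark wooden handle of diameter 33 mm between 55 and 80 mm up, narrowing to the top at 87 mm. About 350 g. Origin: centre of the base's underside; z up along the handle.
- cup: loose white espresso cup without a handle, standing upright, open at the top: rim outer diameter 54, height 55 mm, narrower towards the foot, wall 4 mm, 120 g. Origin: centre of its underside; z up.
- tube: fixed capsule dispenser: black round foot, diameter 88 mm, its top (12 mm up) being the tube's floor; clear upright tube, inner diameter 45, up to 66 mm; then a black funnel widening to the mouth: inner diameter 76, outer 84 mm, rim 86 mm above the counter. A capsule let go upright in the funnel slides down by itself; both fit one on the other. Origin: on the axis at counter level; z up.
- tamp_stand: fixed tamping stand: dark wooden block 100 x 100 mm, 22 mm high, with one round well of diameter 79 mm, 10 mm deep, in the middle of its top (floor of the well 12 mm above the counter). Origin: centre of its underside, on the axis of the well; z up, x and y along its sides.
- drip_tray: fixed square drip tray of aluminium with dark bars on its floor: 100 x 100 mm outside, 90 x 90 mm inside, rim 14 mm high, floor 5 mm above the counter. Origin: centre of its underside; z up, x and y along its sides.
- jar_lid: bystander: loose brass-coloured jar lid lying flat among the things, diameter 62, height 14 mm; nothing to be done with it. Origin: centre of its underside.
- jug: bystander: loose steel milk jug, open at the top, diameter 68, height 90 mm, handle pointing roughly away from the robot. Origin: centre of its underside; handle towards its +y.
- shaker: bystander: loose glass sugar shaker with a steel cap, diameter 58, height 110 mm. Origin: centre of its underside.
Things that resemble listed ones, but are neither listed nor needed, are in the scene too. Leave any pink or yellow look-alike of the capsule_flat alone.

How it is judged (in metres and radians):
At the end, for the whole second after the job is handed in: Flat capsule on the tube's floor, capped one cap up on it (6 mm of the axis); tamper upright on the well's floor (13 mm of its centre); cup upright on the tray's floor, its centre within 28 mm of the tray's along both sides; upright to 7 degrees; all released, at rest (horizontal distance between each of capsule_flat, capsule_capped and tube below 0.006 m and z of capsule_flat in the frame of tube between 0.008 and 0.017 m and angle between each of capsule_flat, capsule_capped, tamper, cup's own z axis and vertical below 0.12 rad and linear speed of each of capsule_flat, capsule_capped, tamper, cup below 0.02 m/s and z of capsule_capped in the frame of tube between 0.031 and 0.042 m and horizontal distance between tamper and tamp_stand below 0.013 m and z of tamper in the frame of tamp_stand between 0.008 and 0.016 m and horizontal distance between cup and drip_tray below 0.05 m and z of cup in the frame of drip_tray between 0.001 and 0.01 m and x of cup in the frame of drip_tray between -0.028 and 0.028 m and y of cup in the frame of drip_tray between -0.028 and 0.028 m); the robot touches nothing.
It fails at once if the jar lid, the milk jug or the sugar shaker was pushed more than 30 mm or tipped over (distance of any of jar_lid, jug, shaker from where it was at the start of the episode above 0.03 m or angle between any of jar_lid, jug, shaker's own z axis and vertical above 0.5 rad).
It also fails if it takes over 112 s, if anything falls off the work surface, if the arm or the gripper's body presses on something with over 40 N, if the wrist force passes 120 N, or if a joint passes its speed limit or range.

## Working session

There is one attempt and no reset: what is moved stays moved. The work goes in short steps, Python scripts to look and compute and a tool call to move; the robot and the scene stay as the last step left them, time stands still between calls to the robot, and variables do not carry over. Pictures are saved under pics/ and viewed, about 12 in all and at most 16, crops included, and the job is handed in when it is done.

Besides the shell and the picture viewer there is one more tool, called after ">>>" as name(argument=value, ...), one argument or row to a line, values as JSON. move_arm: Moves the arm, as the interface text tells. Its arguments: {"type":"object","properties":{"series":{"type":"array"},"claw":{"type":"number"}},"required":["series"]}

```bash
mkdir -p pics
python3 - <<'E'
from cell import *
import cv2,numpy as np
for n in("side","top"):
    cv2.imwrite(f"pics/{n}0.png",cv2.resize(get_image(n),(800,600),interpolation=cv2.INTER_CUBIC)); m=camera_model(n);print(n,m["fov_y"],m["cx"],m["cy"],np.round(m["pose"],4).tolist(),[k for k in m])
s=read_state();print({k:np.round(v,3).tolist() for k,v in s.items()})
E
```

```text
side 54.95745375974671 253.31339201699416 188.99153067300966 [[-0.8922, -0.3291, 0.3093, 246.8728], [-0.4515, 0.6308, -0.6311, 588.5145], [0.0126, -0.7027, -0.7114, 705.9096], [0.0, 0.0, 0.0, 1.0]] ['fov_y', 'cx', 'cy', 'pose']
top 44.34909894189501 259.0959728249583 204.600425183252 [[-0.0003, -0.9901, 0.1406, 337.1934], [-0.9999, 0.0022, 0.0133, -7.8201], [-0.0135, -0.1406, -0.99, 1433.6793], [0.0, 0.0, 0.0, 1.0]] ['fov_y', 'cx', 'cy', 'pose']
{'clock': 0.1, 'qpos': [1.212, 0.629, 0.038, 1.518, -0.027, 0.996, -0.02], 'qd': [-0.0, 0.0, 0.001, -0.003, -0.001, 0.001, 0.001], 'tau': [0.001, -56.454, 1.23, -19.397, 0.011, 0.005, 0.0], 'eef_pos': [187.44, -621.799, 230.483], 'tool_rot': [-3.14, 0.0, 0.293], 'force': [0.201, 1.024, 0.298], 'torque': [-0.024, -0.04, -0.014], 'width': 85.32}
```

View pics/side0.png

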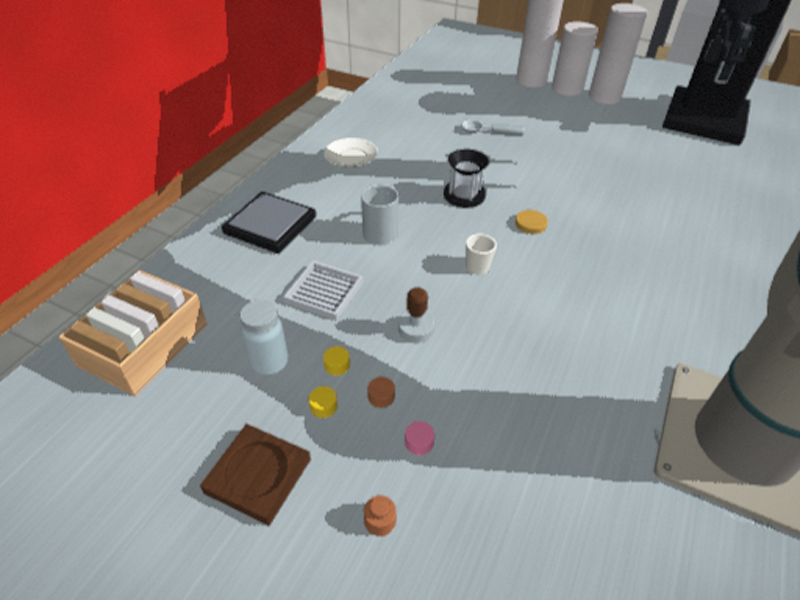

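View pics/top0.png

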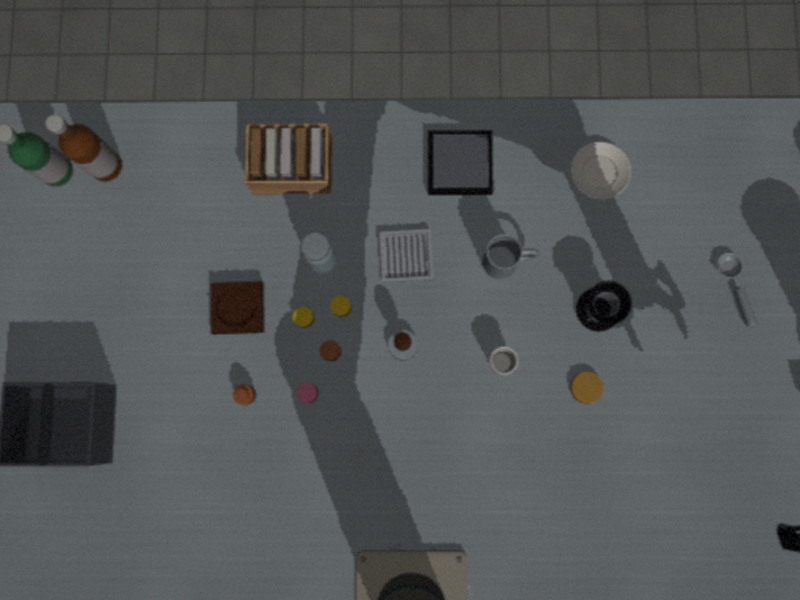

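The side view (800 px scale) shows the flat capsule at (381,392), capped (380,515), tamper (417,310), cup (480,253), tube (467,178), stand (256,473) and tray (323,290). The top view has them at (330,350), (244,394), (402,343), (503,361), (603,305), (236,307) and (406,254). Next I measure them with masks and cross the two views.

```bash
cat > h.py <<'E'
from cell import *
import cv2,numpy as np
def ray(n,u,v):
    m=camera_model(n);f=192/np.tan(np.radians(m["fov_y"])/2);P=np.array(m["pose"])
    d=P[:3,:3]@[(u-m["cx"])/f,(v-m["cy"])/f,1];return P[:3,3],d/np.linalg.norm(d)
def onz(n,u,v,z):
    o,d=ray(n,u,v);return o+d*(z-o[2])/d[2]
def tri(a,b):
    (o,d),(p,e)=ray("top",*a),ray("side",*b)
    s=np.linalg.lstsq(np.c_[d,-e],p-o,rcond=None)[0];A=o+d*s[0];B=p+e*s[1]
    return (A+B)/2,np.linalg.norm(A-B)
def blob(im,c,r,f):
    "largest blob of mask f(hsv) within r px (800-scale) of c; returns centroid, ellipse, bbox in native px"
    x,y=[int(t/1.5625) for t in c];r=int(r/1.5625);x0,y0=max(x-r,0),max(y-r,0)
    hsv=cv2.cvtColor(im[y0:y+r,x0:x+r],cv2.COLOR_BGR2HSV).astype(int)
    m=f(*hsv.transpose(2,0,1)).astype(np.uint8)
    cs=cv2.findContours(m,cv2.RETR_EXTERNAL,cv2.CHAIN_APPROX_NONE)[0]
    k=max(cs,key=cv2.contourArea)+np.array([x0,y0]);(ex,ey),ax,an=cv2.fitEllipse(cv2.convexHull(k).astype(np.float32))
    b=cv2.boundingRect(k);return np.array([ex,ey]),np.round(ax,1),b
E
python3 - <<'E'
from h import *
I={n:get_image(n) for n in("top","side")}
cop=lambda h,s,v:((h<18)|(h>174))&(s>110)&(v>40)
dark=lambda h,s,v:(v<45)
wood=lambda h,s,v:((h<18)|(h>170))&(s>100)
white=lambda h,s,v:(s<38)&(v>110)
L={"flat":((330,350),(381,392),26,cop,24),"capped":((244,394),(380,515),30,cop,42),
"handle":((402,341),(417,303),22,wood,75),"stand":((236,307),(256,473),62,wood,22),
"tube":((603,305),(467,178),40,dark,86)}
for k,(t,s,r,f,z) in L.items():
    a=blob(I["top"],t,r,f);b=blob(I["side"],s,r,f);p,e=tri(a[0],b[0])
    print(k,a[0].round(1),a[1],a[2],b[0].round(1),b[1],b[2],"tri",p.round(),round(e,1),"topz",onz("top",*a[0],z).round(),"sidez",onz("side",*b[0],z).round())
for k,t,s,z in(("cup",(503,361),(480,242),55),("tray",(406,254),(323,290),14),("lid",(587,387),(532,220),14)):
    a=np.array(t)/1.5625;b=np.array(s)/1.5625;p,e=tri(a,b);print(k,"eye",p.round(),round(e,1),onz("top",*a,z).round(),onz("side",*b,z).round())
# mosaic of enlarged crops
T=[]
for n,c in(("top",(503,361)),("top",(406,254)),("top",(603,305)),("top",(236,307)),("side",(480,253)),("side",(323,290)),("side",(467,178)),("side",(256,473))):
    x,y=[int(q/1.5625) for q in c];T.append(cv2.resize(cv2.convertScaleAbs(I[n][y-32:y+32,x-32:x+32],alpha=1.5),(200,200),interpolation=cv2.INTER_NEAREST)); print(n,x-32,y-32)
cv2.imwrite("pics/m.png",np.vstack([np.hstack(T[:4]),np.hstack(T[4:])]))
E
```

```text
flat [210.8 224. ] [11.8 12.5] (205, 218, 13, 13) [243.6 250.7] [17.1 18.7] (236, 242, 16, 19) tri [480. 158.  11.] 0.2 topz [479. 156.  24.] sidez [475. 166.  24.]
capped [155.7 252.2] [12.4 13.3] (149, 246, 14, 13) [242.7 329.6] [20.6 25.2] (233, 318, 20, 25) tri [395. 322.  16.] 0.1 topz [394. 316.  42.] sidez [389. 332.  42.]
handle [257.3 218.3] [8.6 9.7] (253, 214, 9, 10) [266.5 192.9] [12.9 18.2] (261, 184, 12, 19) tri [491.  16.  64.] 0.3 topz [490.  16.  75.] sidez [487.  26.  75.]
stand [151.5 196.2] [37.  51.4] (135, 180, 33, 34) [163.9 303.2] [61.9 72. ] (129, 272, 69, 64) tri [566. 343.   4.] 1.2 topz [564. 339.  22.] sidez [558. 349.  22.]
tube [386.  195.3] [29.9 36.2] (369, 180, 35, 32) [300.  103.3] [15.5 22.7] (292, 96, 21, 16) tri [ 555. -356.   88.] 1.0 topz [ 555. -356.   86.] sidez [ 556. -358.   86.]
cup eye [ 456. -173.   57.] 3.7 [ 454. -173.   55.] [ 458. -174.   55.]
tray eye [672.   9.  -1.] 1.4 [670.   9.  14.] [663.  21.  14.]
lid eye [ 408. -339.    8.] 0.9 [ 408. -338.   14.] [ 406. -332.   14.]
top 289 199
top 227 130
top 353 163
top 119 164
side 275 129
side 174 153
side 266 81
side 131 270
```

View pics/m.png

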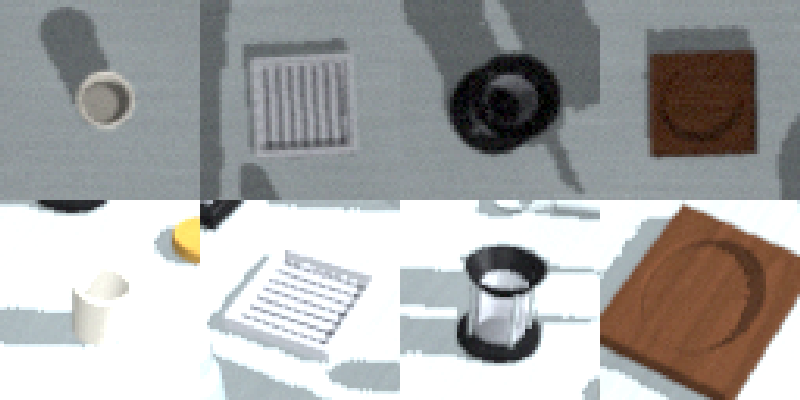

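Run:
```python
from h import *
for k,a,b,z in(("tube mouth",(389.5,194),(299.9,102.1),86),("cup rim",(322.9,230.7),(308,156.8),55),("tray rim",(260,163.6),(206,184.4),14),("stand",(151.5,196.7),(164,301.4),22)):
    p,e=tri(a,b);print(k,p.round(1),round(e,1),onz("top",*a,z).round(),onz("side",*b,z).round())
print("foot",onz("top",383.1,197.6,8).round())
```

```text
tube mouth [ 559.4 -366.7   84.3] 1.0 [ 559. -366.   86.] [ 559. -364.   86.]
cup rim [ 456.1 -177.1   46.8] 0.0 [ 455. -176.   55.] [ 454. -168.   55.]
tray rim [670.7   9.4   4.6] 4.3 [666.   8.  14.] [667.  18.  14.]
stand [564.7 341.5  10.9] 0.6 [563. 339.  22.] [560. 346.  22.]
foot [ 560. -367.    8.]
```

>>> move_arm(
  series=[
    [[0.06,0,0],0],
    [[0.12,0,0],0],
    [[0.15,0,0],0],
    [[0.15,0,0],0],
  ],
  claw=1,
)

```text
clock: 0.7
eef_pos: [335.1, -576.6, 230.2]
tool_rot: [-3.139, -0.002, 0.299]
force: [-1.0, -1.3, 0.0]
width: 85.4
```

>>> move_arm(
  series=[
    [[0.033,-0.05,0],0.1],
    [[0.066,-0.1,0],0.2],
    [[0.1,-0.15,0],0.299],
    [[0.133,-0.2,0],0.299],
    [[0.166,-0.25,0],0.299],
  ],
)

```text
clock: 1.32
eef_pos: [419.2, -288.5, 231.3]
tool_rot: [-3.14, -0.001, -0.003]
force: [1.4, 0.0, 0.2]
width: 85.2
```

>>> move_arm(
  series=[
    [[0.018,-0.057,0.02],0],
    [[0.036,-0.114,0.05],0],
    [[0.036,-0.114,0.1],0],
    [[0.036,-0.114,0.12],0],
    [[0.036,-0.114,0.12],0],
  ],
)

```text
clock: 1.95
eef_pos: [453.9, -175.4, 110.4]
tool_rot: [-3.14, 0.003, -0.005]
force: [-0.0, -0.4, 0.5]
width: 85.4
```

```bash
cat > look.py <<'E'
from h import *
import sys
name=sys.argv[1];x,y,z=map(float,sys.argv[2:5]);r=int(sys.argv[5])
T=[]
for n in("top","side"):
    m=camera_model(n);P=np.linalg.inv(np.array(m["pose"]));f=192/np.tan(np.radians(m["fov_y"])/2)
    c=P[:3,:3]@[x,y,z]+P[:3,3];u,v=f*c[0]/c[2]+m["cx"],f*c[1]/c[2]+m["cy"]
    x0,y0=max(0,int(u)-r),max(0,int(v)-r);im=get_image(n)[y0:y0+2*r,x0:x0+2*r];T.append(cv2.resize(cv2.convertScaleAbs(im,alpha=1.4 if n=="top" else 1),(400,400),interpolation=cv2.INTER_CUBIC));print(n,x0,y0,400/2/r,"exp",round(u,1),round(v,1))
cv2.imwrite(f"pics/{name}.png",np.hstack(T))
E
python3 look.py a 455 -174 55 40
```

```text
top 282 190 5.0 exp 322.2 230.8
side 268 115 5.0 exp 308.3 155.3
```

View pics/a.png

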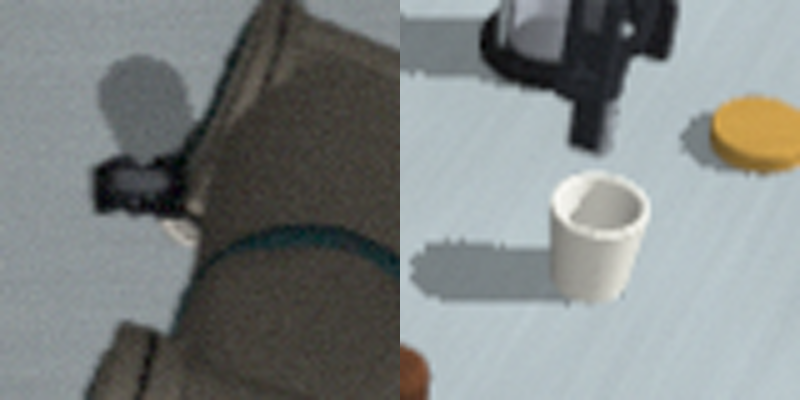

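>>> move_arm(
  series=[
    [[0.001,-0.001,0.045],0],
    [[0.001,-0.001,0.085],0],
    [[0.001,-0.001,0.09],0],
    [[0.001,-0.001,0.09],0],
  ],
)

```text
clock: 2.55
eef_pos: [457.4, -175.5, 23.3]
tool_rot: [3.142, -0.003, -0.006]
force: [-0.4, -0.6, 0.6]
width: 85.6
```

>>> move_arm(
  series=[
    [[0,0,0],0],
    [[0,0,0],0],
    [[0,0,0],0],
    [[0,0,0],0],
    [[0,0,0],0],
  ],
  claw=0,
)

```text
clock: 3.18
eef_pos: [458.7, -175.9, 25.4]
tool_rot: [3.141, -0.007, -0.006]
force: [-0.0, 0.5, 13.6]
width: 52.0
```

>>> move_arm(
  series=[
    [[0,0,-0.04],0],
    [[0,0,-0.09],0],
    [[0.035,-0.03,-0.12],0],
    [[0.075,-0.065,-0.12],0],
    [[0.115,-0.1,-0.12],0],
  ],
)

```text
clock: 3.8
eef_pos: [574.9, -75.4, 147.7]
tool_rot: [3.14, -0.009, -0.006]
force: [0.4, -1.3, -0.7]
width: 51.7
```

```bash
python3 -c "
from cell import *;s=read_state();print(s['eef_pos'],s['width'],s['force'],s['qpos'])"
```

```text
[574.86299472 -75.42241985 147.65646314] 51.70629879969374 [ 0.42739332 -1.31577745 -0.67350811] [ 0.00297334  0.63176062  0.1224854   1.81140743 -0.11213106  0.69617774
 -1.38942629]
```

>>> move_arm(
  series=[
    [[0.035,-0.032,0],0],
    [[0.07,-0.064,0],0],
    [[0.092,-0.084,0.02],0],
    [[0.092,-0.084,0.06],0],
    [[0.092,-0.084,0.075],0],
  ],
)

```text
clock: 4.42
eef_pos: [666.0, 8.3, 71.3]
tool_rot: [3.14, -0.004, -0.005]
force: [0.2, 0.0, -0.9]
width: 51.9
```

```bash
python3 look.py b 667 9 14 40
```

```text
top 219 123 5.0 exp 259.8 163.4
side 167 142 5.0 exp 207.8 182.4
```

View pics/b.png

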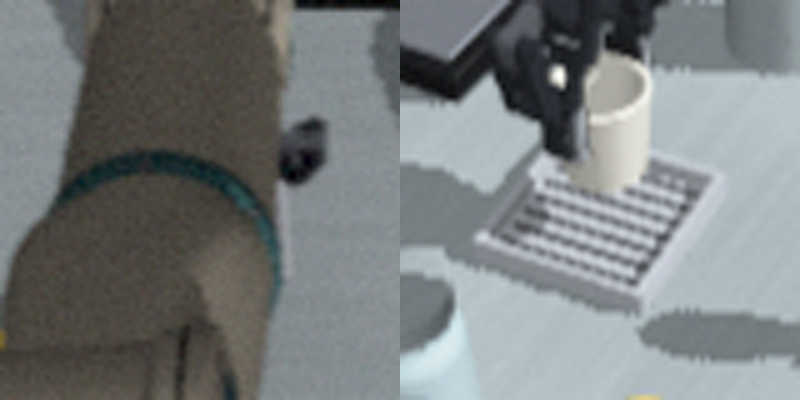

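The cup is held upright above the tray, with its foot at tile pixel (610,185). Lowering it will bring it close to the tray centre at (605,225).

>>> move_arm(
  series=[
    [[0,0,0.025],0],
    [[0,0,0.035],0],
    [[0,0,0.04],0],
    [[0,0,0.041],0],
    [[0,0,0.041],0],
  ],
)

```text
clock: 5.15
eef_pos: [667.1, 7.3, 31.8]
tool_rot: [3.14, -0.006, -0.007]
force: [0.2, 0.0, -0.9]
width: 51.4
```

>>> move_arm(
  series=[
    [[0,0,0],0],
    [[0,0,0],0],
    [[0,0,0],0],
    [[0,0,0],0],
  ],
  claw=0.95,
)

```text
clock: 5.65
eef_pos: [667.1, 7.3, 31.9]
tool_rot: [3.14, -0.006, -0.007]
force: [-0.1, -0.6, 0.1]
width: 81.5
```

>>> move_arm(
  series=[
    [[0,0,-0.05],0],
    [[0,0,-0.1],0],
    [[-0.05,-0.003,-0.12],0],
    [[-0.1,-0.006,-0.12],0],
    [[-0.15,-0.008,-0.12],0],
  ],
)

```text
clock: 6.28
eef_pos: [515.1, 16.7, 151.4]
tool_rot: [3.14, -0.008, -0.007]
force: [0.5, -0.3, 0.9]
width: 81.2
```

Run:
```python
from h import *
cv2.imwrite("pics/c.png",cv2.resize(get_image("side")[130:300,130:370],None,fx=3.2,fy=3.2,interpolation=cv2.INTER_CUBIC))
```

```text
(no output)
```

View pics/c.png

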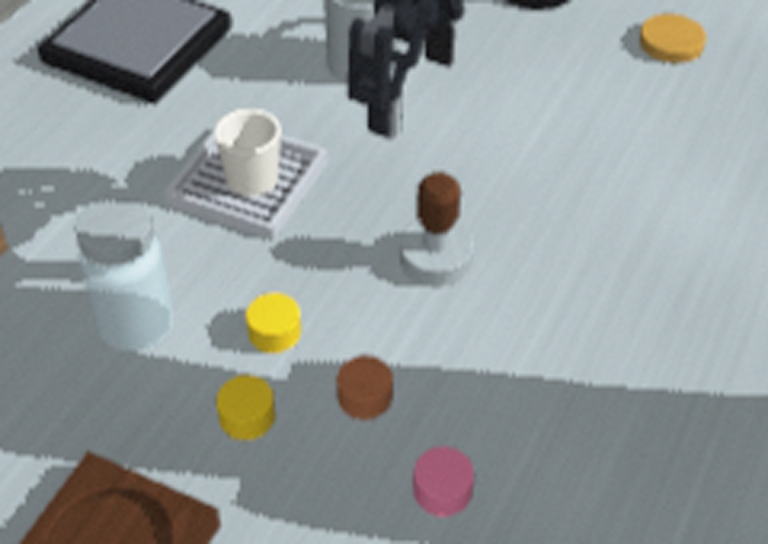

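The cup stands upright in the middle of the tray (crop pixel 250,150). Next is the tamper.

>>> move_arm(
  series=[
    [[-0.024,0,0.02],0],
    [[-0.024,0,0.035],0],
    [[-0.024,0,0.07],0],
    [[-0.024,0,0.105],0],
    [[-0.024,0,0.107],0],
  ],
)

```text
clock: 6.95
eef_pos: [478.5, 16.6, 41.7]
tool_rot: [3.14, 0.011, -0.007]
force: [-0.6, 0.4, 0.2]
width: 81.2
```

>>> move_arm(
  series=[
    [[0,0,0],0],
    [[0,0,0],0],
    [[0,0,0],0],
    [[0,0,0],0],
    [[0,0,0],0],
  ],
  claw=0,
)

```text
clock: 7.58
eef_pos: [479.4, 16.3, 42.8]
tool_rot: [3.14, 0.009, -0.007]
force: [-1.3, -1.2, 7.0]
width: 30.4
```

```bash
python3 -c "
from cell import *;s=read_state();print(s['eef_pos'],s['width'],s['force'],s['qpos'],s['tool_rot'])"; python3 look.py d 485 17 50 40
```

```text
[479.38954279  16.27947249  42.84638282] 30.3824902309631 [-1.33761539 -1.21599401  7.00063344] [-0.14484373  0.72033952  0.07669232  2.12181929 -0.16159105  0.31349765
 -1.51090101] [ 3.13984756  0.00864142 -0.00723982]
top 216 180 5.0 exp 257.0 220.9
side 228 158 5.0 exp 268.6 198.0
```

View pics/d.png

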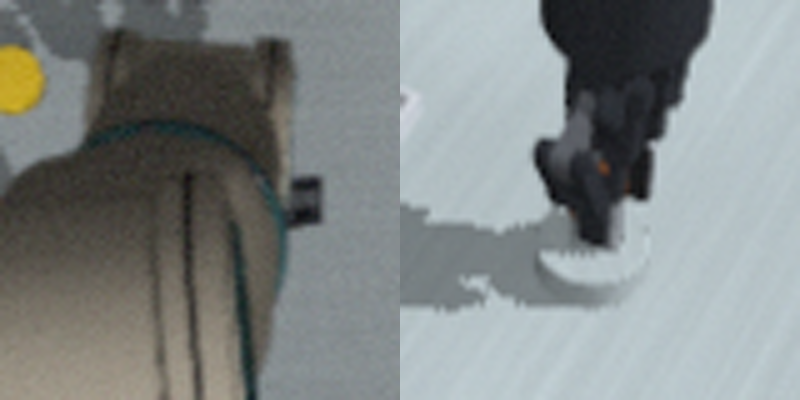

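The tool settled 11 mm short in x, so the handle is held off centre. I'll open, shift and grip again.

>>> move_arm(
  series=[
    [[0,0,0],0],
    [[0,0,0],0],
    [[0.005,0,0],0],
    [[0.011,0,0],0],
    [[0.011,0,0],0],
  ],
  claw=0.8,
)

```text
clock: 8.3
eef_pos: [491.3, 16.2, 42.7]
tool_rot: [3.14, 0.008, -0.007]
force: [0.8, 1.1, 0.7]
width: 68.2
```

>>> move_arm(
  series=[
    [[0,0,0],0],
    [[0,0,0],0],
    [[0,0,0],0],
    [[0,0,0],0],
  ],
  claw=0,
)

```text
clock: 8.8
eef_pos: [491.2, 16.0, 42.8]
tool_rot: [3.14, 0.008, -0.007]
force: [-0.9, -0.6, 2.4]
width: 31.5
```

>>> move_arm(
  series=[
    [[0,0,-0.03],0],
    [[0,0,-0.06],0],
    [[0,0,-0.09],0],
    [[0.01,-0.045,-0.1],0],
    [[0.02,-0.09,-0.1],0],
  ],
)

```text
clock: 9.43
eef_pos: [513.2, 106.9, 143.2]
tool_rot: [3.14, 0.006, -0.009]
force: [0.3, -0.9, -3.8]
width: 31.6
```

>>> move_arm(
  series=[
    [[0.01,-0.047,0],0],
    [[0.02,-0.094,0],0],
    [[0.03,-0.141,0],0],
    [[0.04,-0.188,0],0],
    [[0.04,-0.188,0],0],
  ],
)

```text
clock: 10.05
eef_pos: [553.4, 300.9, 141.5]
tool_rot: [-3.139, 0.007, -0.002]
force: [-0.4, -1.2, -3.2]
width: 31.3
```

>>> move_arm(
  series=[
    [[0.004,-0.02,0],0],
    [[0.009,-0.04,0.015],0],
    [[0.009,-0.04,0.04],0],
    [[0.009,-0.04,0.056],0],
    [[0.009,-0.04,0.056],0],
  ],
)

```text
clock: 10.68
eef_pos: [560.8, 339.6, 83.3]
tool_rot: [3.141, 0.011, -0.002]
force: [-0.3, 0.2, -3.7]
width: 31.1
```

```bash
python3 look.py e 562 341 22 45
```

```text
top 105 151 4.444444444444445 exp 150.7 196.9
side 119 254 4.444444444444445 exp 164.5 299.1
```

View pics/e.png

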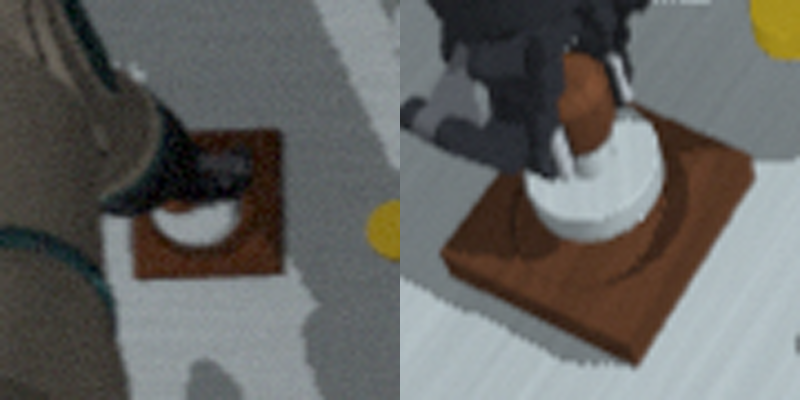

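Run:
```python
from h import *
print("base",onz("top",149.1,197,60).round(),onz("side",162.9,290.7,60).round())
print("stand",onz("top",151.1,195.8,22).round(),onz("side",163.6,300.1,22).round(),[onz("side",119+(a-400)/4.444,254+b/4.444,22).round() for a,b in((753,160),(636,350),(443,250))])
```

```text
base [556. 336.  60.] [558. 342.  60.]
stand [565. 340.  22.] [562. 344.  22.] [array([513., 293.,  22.]), array([508., 390.,  22.]), array([610., 392.,  22.])]
```

>>> move_arm(
  series=[
    [[0.004,-0.002,0],0],
    [[0.004,-0.002,0.01],0],
    [[0.004,-0.002,0.019],0],
    [[0.004,-0.002,0.026],0],
    [[0.004,-0.002,0.026],0],
  ],
)

```text
clock: 11.4
eef_pos: [565.6, 342.3, 58.5]
tool_rot: [-3.141, 0.009, -0.002]
force: [-0.1, -0.0, -3.6]
width: 31.2
```

>>> move_arm(
  series=[
    [[0,0,0.001],0],
    [[0,0,0.002],0],
    [[0,0,0.002],0],
  ],
)

```text
clock: 11.78
eef_pos: [565.6, 342.3, 56.6]
tool_rot: [-3.141, 0.009, -0.002]
force: [-0.2, -0.3, -2.9]
width: 31.3
```

>>> move_arm(
  series=[
    [[0,0,0.001],0],
    [[0,0,0.002],0],
    [[0,0,0.002],0],
  ],
)

```text
clock: 12.15
eef_pos: [565.7, 342.3, 54.8]
tool_rot: [-3.14, 0.008, -0.002]
force: [-0.5, -1.0, -1.3]
width: 30.8
```

>>> move_arm(
  series=[
    [[0,0,0],0],
    [[0,0,0],0],
    [[0,0,0],0],
    [[0,0,0],0],
  ],
  claw=0.9,
)

```text
clock: 12.65
eef_pos: [565.8, 342.4, 55.0]
tool_rot: [-3.14, 0.008, -0.002]
force: [-0.0, 0.1, 0.6]
width: 76.8
```

>>> move_arm(
  series=[
    [[0,0,-0.04],0],
    [[0,0,-0.08],0],
    [[0,0.03,-0.1],0],
    [[-0.02,0.08,-0.1],0],
    [[-0.02,0.08,-0.1],0],
  ],
)

```text
clock: 13.28
eef_pos: [545.4, 256.7, 155.4]
tool_rot: [3.139, 0.01, -0.008]
force: [0.9, 0.9, 0.1]
width: 76.5
```

```bash
python3 look.py f 562 341 40 45
```

```text
top 104 150 4.444444444444445 exp 149.3 196.0
side 118 249 4.444444444444445 exp 163.1 294.6
```

View pics/f.png

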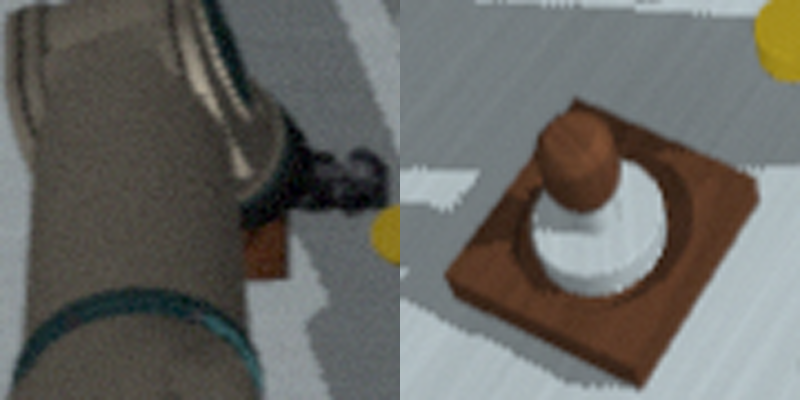

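The tamper base sits level and central in the well (tile base at (599,225), well at (603,225)). Next is the flat capsule.

>>> move_arm(
  series=[
    [[-0.025,0.04,0],0],
    [[-0.05,0.08,0.02],0],
    [[-0.066,0.099,0.05],0],
    [[-0.066,0.099,0.085],0],
    [[-0.066,0.099,0.085],0],
  ],
  claw=0.8,
)

```text
clock: 14.0
eef_pos: [478.6, 164.5, 68.8]
tool_rot: [-3.14, 0.012, -0.002]
force: [-1.1, -0.3, -0.1]
width: 68.3
```

```bash
python3 look.py g 479 157 24 40
```

```text
top 170 183 5.0 exp 210.6 223.9
side 204 207 5.0 exp 244.0 247.1
```

View pics/g.png

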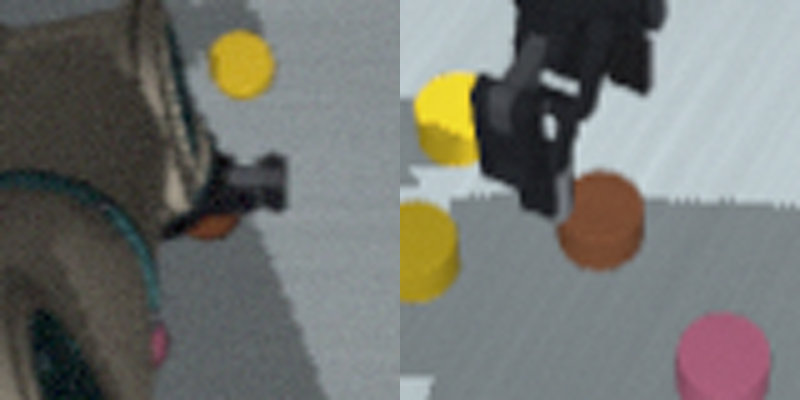

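>>> move_arm(
  series=[
    [[0,0.005,0.02],0],
    [[0,0.005,0.045],0],
    [[0,0.005,0.06],0],
    [[0,0.005,0.064],0],
    [[0,0.005,0.064],0],
  ],
)

```text
clock: 14.72
eef_pos: [480.6, 160.5, 7.4]
tool_rot: [-3.138, 0.006, -0.002]
force: [-0.1, 0.2, 0.7]
width: 68.4
```

>>> move_arm(
  series=[
    [[0,0,0.001],0],
    [[0,0,0.002],0],
    [[0,0,0.003],0],
    [[0,0,0.003],0],
    [[0,0,0.003],0],
  ],
  claw=0,
)

```text
clock: 15.35
eef_pos: [481.2, 160.6, 6.8]
tool_rot: [-3.137, 0.004, -0.002]
force: [-3.7, -0.0, 21.4]
width: 37.8
```

>>> move_arm(
  series=[
    [[0,0,-0.03],0],
    [[0,0,-0.06],0],
    [[0,0,-0.1],0],
    [[0,0,-0.13],0],
    [[0,0,-0.13],0],
  ],
)

```text
clock: 15.98
eef_pos: [483.4, 160.7, 139.2]
tool_rot: [-3.135, -0.001, -0.002]
force: [0.2, 0.0, -0.3]
width: 37.7
```

```bash
python3 look.py i 479 160 120 40
```

```text
top 165 180 5.0 exp 205.6 220.5
side 203 180 5.0 exp 243.1 220.6
```

View pics/i.png

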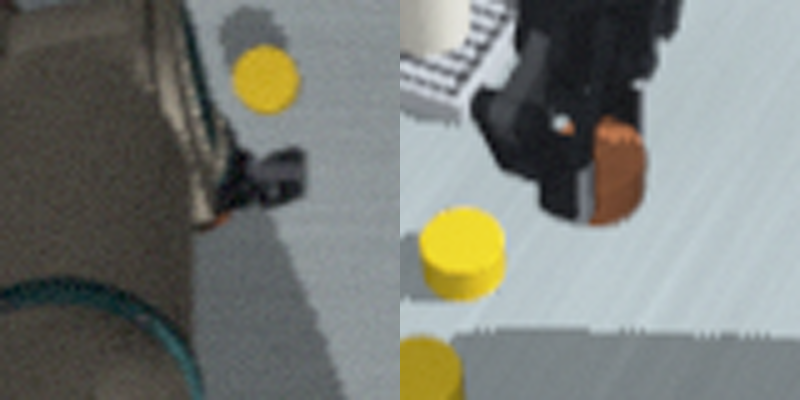

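The capsule is held squarely, with its underside level with the fingertips. I'll carry it to the tube.

>>> move_arm(
  series=[
    [[0.005,0.05,-0.01],0],
    [[0.012,0.105,-0.02],0],
    [[0.02,0.16,-0.02],0],
    [[0.028,0.215,-0.02],0],
    [[0.036,0.27,-0.02],0],
  ],
)

```text
clock: 16.7
eef_pos: [516.3, -111.5, 154.0]
tool_rot: [-3.136, 0.007, -0.002]
force: [0.7, -0.4, -0.7]
width: 37.6
```

>>> move_arm(
  series=[
    [[0.008,0.055,0],0],
    [[0.016,0.11,0],0],
    [[0.024,0.165,0],0],
    [[0.03,0.2,0],0],
    [[0.03,0.2,0],0],
  ],
)

```text
clock: 17.32
eef_pos: [544.2, -315.3, 150.8]
tool_rot: [-3.137, 0.009, -0.007]
force: [-0.8, 0.4, -0.3]
width: 37.4
```

Now to (559,-366), z about 112.

>>> move_arm(
  series=[
    [[0.007,0.025,0],0],
    [[0.015,0.05,0.01],0],
    [[0.015,0.05,0.03],0],
    [[0.015,0.05,0.04],0],
    [[0.015,0.05,0.04],0],
  ],
)

```text
clock: 17.95
eef_pos: [558.0, -363.3, 109.0]
tool_rot: [-3.135, 0.012, -0.006]
force: [-0.0, -0.5, -0.0]
width: 37.8
```

```bash
python3 look.py j 559 -366 86 32
```

```text
top 357 161 6.25 exp 389.4 193.9
side 268 69 6.25 exp 300.2 101.8
```

View pics/j.png

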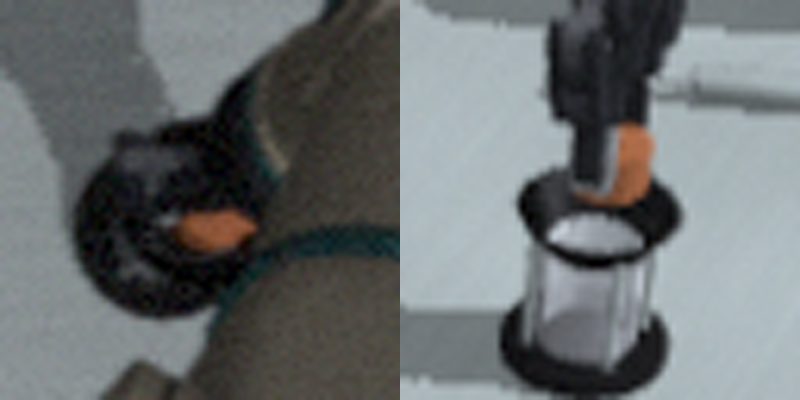

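Run:
```python
from h import *
a=(391.7,194.0);b=(268+215/6.25,69+165/6.25)
print("caps mid",onz("top",*a,124).round(1),onz("side",*b,114).round(1))
print("mouth side",onz("side",268+200.5/6.25,69+212/6.25,86).round(1))
```

```text
caps mid [ 552.4 -362.4  124. ] [ 552.1 -359.1  114. ]
mouth side [ 556.9 -360.    86. ]
```

>>> move_arm(
  series=[
    [[0.003,0.001,0],0],
    [[0.006,0.003,0],0],
    [[0.006,0.003,0.008],0],
    [[0.006,0.003,0.014],0],
    [[0.006,0.003,0.014],0],
  ],
)

```text
clock: 18.68
eef_pos: [564.0, -367.1, 95.5]
tool_rot: [-3.136, 0.011, -0.006]
force: [0.5, 0.5, 0.1]
width: 37.3
```

```bash
python3 look.py k 559 -366 86 32
```

```text
top 357 161 6.25 exp 389.4 193.9
side 268 69 6.25 exp 300.2 101.8
```

View pics/k.png

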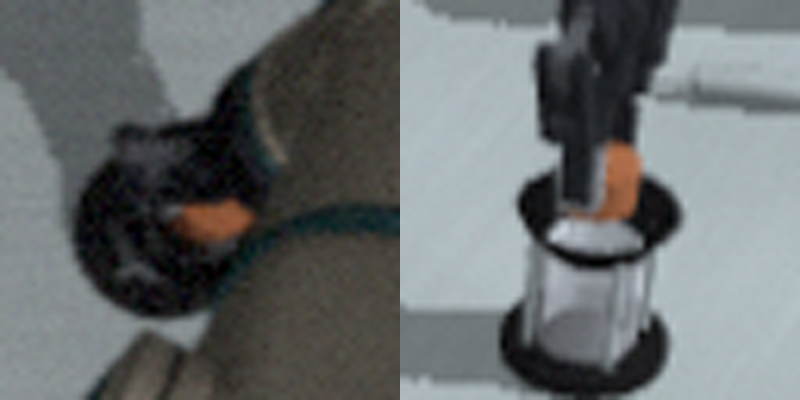

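The capsule is now centred over the mouth (capsule at about 601, rim centre at 600). That's 13 pictures viewed. Releasing now.

>>> move_arm(
  series=[
    [[0,0,0.002],0],
    [[0,0,0.002],0],
    [[0,0,0.002],0],
    [[0,0,0.002],0],
  ],
  claw=0.65,
)

```text
clock: 19.27
eef_pos: [564.6, -367.5, 94.5]
tool_rot: [-3.137, 0.009, -0.006]
force: [0.7, -0.6, -0.3]
width: 55.6
```

>>> move_arm(
  series=[
    [[0,0,-0.02],0],
    [[0,0,-0.07],0],
    [[0,-0.04,-0.07],0],
    [[-0.01,-0.1,-0.07],0],
    [[-0.01,-0.1,-0.07],0],
  ],
)

```text
clock: 19.9
eef_pos: [556.7, -261.0, 166.5]
tool_rot: [-3.133, 0.009, 0.001]
force: [-0.3, -0.6, 0.3]
width: 55.6
```

```bash
python3 - <<'E'
from h import *
s=get_image("side");cop=lambda h,s,v:((h<18)|(h>174))&(s>70)&(v>40)
try:
  a=blob(s,(467,188),22,cop);print(a, onz("side",*a[0],24))
except Exception as e: print(e)
t=get_image("side");m=[]
c=blob(s,(380,515),32,lambda h,s,v:((h<18)|(h>174))&(s>110)&(v>40));print("capped",c,onz("side",*c[0],18))
E
python3 look.py l 559 -366 50 32
```

```text
max() iterable argument is empty
capped (array([242.65234375, 329.55148315]), array([20.6, 25.3]), (233, 318, 20, 25)) [394.22433303 323.0810277   18.        ]
top 354 163 6.25 exp 386.2 195.9
side 266 79 6.25 exp 299.0 111.7
```

View pics/l.png

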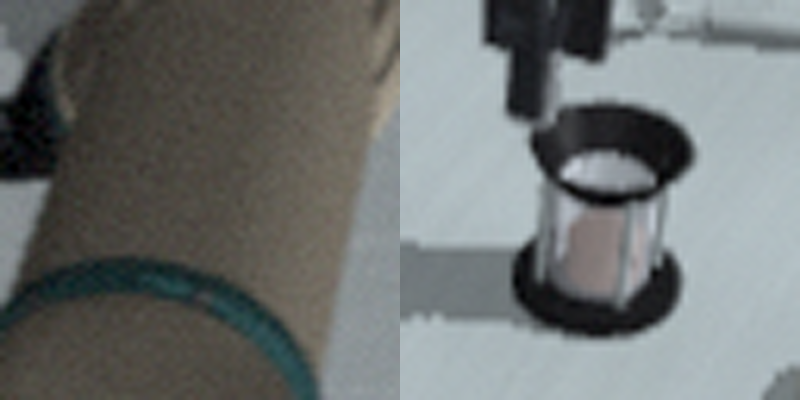

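The flat capsule is in the tube, its tint spanning y 205–295, which matches a disc lying flat on the floor. Next is the capped capsule.

>>> move_arm(
  series=[
    [[-0.015,-0.055,0],0],
    [[-0.03,-0.11,0],0],
    [[-0.045,-0.165,0],0],
    [[-0.06,-0.22,0],0],
    [[-0.075,-0.275,0],0],
  ],
  claw=0.8,
)

```text
clock: 20.72
eef_pos: [483.9, 6.2, 167.7]
tool_rot: [-3.139, 0.006, -0.011]
force: [0.9, 0.2, 0.5]
width: 68.3
```

>>> move_arm(
  series=[
    [[-0.01,-0.055,0],0],
    [[-0.02,-0.11,0],0],
    [[-0.035,-0.165,0],0],
    [[-0.06,-0.22,0],0],
    [[-0.06,-0.22,0],0],
  ],
)

```text
clock: 21.35
eef_pos: [425.1, 231.6, 168.7]
tool_rot: [-3.137, 0.006, -0.002]
force: [0.4, -0.9, -0.4]
width: 68.2
```

>>> move_arm(
  series=[
    [[-0.015,-0.045,0.01],0],
    [[-0.03,-0.089,0.03],0],
    [[-0.03,-0.089,0.065],0],
    [[-0.03,-0.089,0.095],0],
    [[-0.03,-0.089,0.095],0],
  ],
)

```text
clock: 21.98
eef_pos: [395.3, 318.7, 72.7]
tool_rot: [-3.14, 0.009, -0.005]
force: [-0.3, -0.5, 0.1]
width: 67.8
```

>>> move_arm(
  series=[
    [[0,0,0],0],
  ],
)

```text
clock: 22.1
eef_pos: [397.0, 318.2, 73.6]
tool_rot: [-3.14, 0.007, -0.008]
force: [0.0, 0.1, -0.2]
width: 68.0
```

>>> move_arm(
  series=[
    [[0,-0.003,0.02],0],
    [[0,-0.003,0.045],0],
    [[0,-0.003,0.058],0],
    [[0,-0.003,0.063],0],
    [[0,-0.003,0.063],0],
  ],
)

```text
clock: 22.72
eef_pos: [396.9, 321.3, 11.0]
tool_rot: [-3.14, 0.006, -0.008]
force: [-0.6, 0.6, -0.2]
width: 68.3
```

>>> move_arm(
  series=[
    [[0,0,0],0],
    [[0,0,0],0],
    [[0,0,0],0],
    [[0,0,0],0],
    [[0,0,0],0],
  ],
  claw=0,
)

```text
clock: 23.35
eef_pos: [397.4, 321.7, 12.1]
tool_rot: [-3.139, 0.005, -0.008]
force: [-1.5, -0.4, 8.2]
width: 37.9
```

Gripped at width 37.9. Lift and carry back to the tube.

>>> move_arm(
  series=[
    [[0,0,-0.035],0],
    [[0,0,-0.08],0],
    [[0,0,-0.13],0],
    [[0.015,0.03,-0.16],0],
    [[0.03,0.075,-0.16],0],
  ],
)

```text
clock: 23.98
eef_pos: [429.6, 247.5, 174.7]
tool_rot: [-3.134, -0.001, -0.004]
force: [0.6, -0.9, -1.0]
width: 37.4
```

>>> move_arm(
  series=[
    [[0.014,0.055,0],0],
    [[0.028,0.11,0],0],
    [[0.042,0.165,0],0],
    [[0.056,0.22,0],0],
    [[0.065,0.275,0],0],
  ],
)

```text
clock: 24.6
eef_pos: [494.0, -29.5, 173.1]
tool_rot: [-3.134, -0.002, -0.004]
force: [0.4, 0.5, -0.6]
width: 37.7
```

>>> move_arm(
  series=[
    [[0.012,0.055,0],0],
    [[0.024,0.11,0],0],
    [[0.036,0.165,0],0],
    [[0.048,0.22,0],0],
    [[0.048,0.22,0],0],
  ],
)

```text
clock: 25.22
eef_pos: [540.3, -256.3, 171.9]
tool_rot: [-3.139, -0.003, -0.012]
force: [0.2, 0.3, -0.7]
width: 37.6
```

>>> move_arm(
  series=[
    [[0.008,0.04,0],0],
    [[0.016,0.08,0],0],
    [[0.024,0.111,0.01],0],
    [[0.024,0.111,0.035],0],
    [[0.024,0.111,0.048],0],
  ],
)

```text
clock: 25.85
eef_pos: [562.5, -365.7, 122.2]
tool_rot: [-3.136, -0.001, -0.012]
force: [-0.8, 0.4, -0.6]
width: 37.5
```

>>> move_arm(
  series=[
    [[0,0,0.01],0],
    [[0,0,0.01],0],
  ],
)

```text
clock: 26.1
eef_pos: [562.3, -364.3, 111.6]
tool_rot: [-3.135, 0.0, -0.01]
force: [0.2, 0.5, 0.5]
width: 37.5
```

```bash
python3 look.py n 559 -366 90 32
python3 - <<'E'
from h import *
s=get_image("side");c=blob(s,(470,155),38,lambda h,s,v:((h<18)|(h>174))&(s>110)&(v>60));print(c)
E
```

```text
top 357 161 6.25 exp 389.7 193.7
side 268 68 6.25 exp 300.3 100.7
(array([299.51107788,  92.01673126]), array([14.6, 20.9]), (295, 84, 12, 18))
```

View pics/n.png

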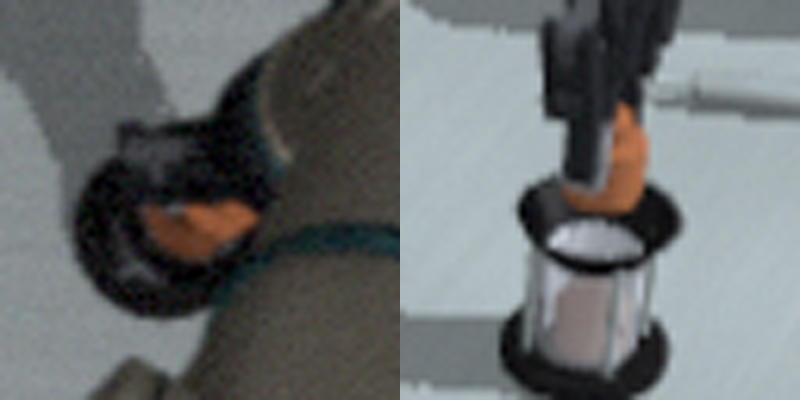

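>>> move_arm(
  series=[
    [[0.002,0.001,0],0],
    [[0.004,0.002,0],0],
    [[0.004,0.002,0.008],0],
    [[0.004,0.002,0.015],0],
    [[0.004,0.002,0.015],0],
  ],
)

```text
clock: 26.88
eef_pos: [566.3, -367.2, 96.9]
tool_rot: [-3.136, -0.0, -0.011]
force: [0.1, 0.2, -0.1]
width: 37.6
```

Run:
```python
from h import *
s=get_image("side");c=blob(s,(470,155),42,lambda h,s,v:((h<18)|(h>174))&(s>110)&(v>60));print(c)
print(read_state()["eef_pos"],read_state()["force"])
```

```text
(array([298.28311157,  96.5699234 ]), array([15.4, 18.3]), (293, 89, 13, 16))
[ 566.64678926 -367.45144205   97.3846566 ] [ 0.37431572 -0.98962572 -0.01713976]
```

>>> move_arm(
  series=[
    [[0,0,0],0],
    [[0,0,0],0],
    [[0,0,0],0],
    [[0,0,0],0],
  ],
  claw=0.65,
)

```text
clock: 27.42
eef_pos: [566.7, -367.5, 97.6]
tool_rot: [-3.137, -0.001, -0.011]
force: [-0.3, 0.3, 0.1]
width: 55.6
```

>>> move_arm(
  series=[
    [[0,0,-0.02],0],
    [[0,0,-0.07],0],
    [[-0.03,-0.04,-0.12],0],
    [[-0.06,-0.09,-0.12],0],
    [[-0.06,-0.12,-0.12],0],
  ],
)

```text
clock: 28.05
eef_pos: [506.1, -245.6, 220.8]
tool_rot: [-3.136, -0.003, -0.012]
force: [0.4, -0.0, 0.5]
width: 55.4
```

Run:
```python
from h import *
s=get_image("side");T=[]
for (x,y),r in(((299,112),24),((205,178),30),((163,295),30),((310,140),60)):
    T.append(cv2.resize(s[y-r:y+r,x-r:x+r],(300,300),interpolation=cv2.INTER_CUBIC))
cv2.imwrite("pics/z.png",np.vstack([np.hstack(T[:2]),np.hstack(T[2:])]))
```

```text
(no output)
```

View pics/z.png

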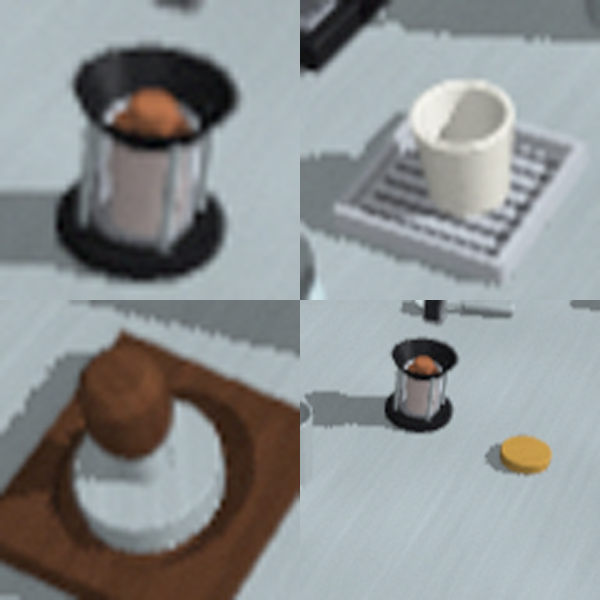

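The capped capsule sits cap up in the tube, its cap at tile pixel (152,105). The cup is upright on the tray and the tamper is in the well. That was the last picture, so I check the rest by numbers.

Run:
```python
from h import *
def proj(n,p):
    m=camera_model(n);P=np.linalg.inv(np.array(m["pose"]));f=192/np.tan(np.radians(m["fov_y"])/2);c=P[:3,:3]@p+P[:3,3];return (f*c[:2]/c[2]+[m["cx"],m["cy"]]).round(1)
cop=lambda h,s,v:((h<18)|(h>174))&(s>90)&(v>60)
s,t=get_image("side"),get_image("top")
c=blob(s,(468,168),22,cop);print("cap side",c,"exp cap top",proj("side",[558,-364,78]),"if 5mm higher",proj("side",[558,-364,83]))
print("cap at z78",onz("side",299.3,104.8,78).round())
try:
  c=blob(t,(607,303),20,cop);print("cap top",c,onz("top",*c[0],76).round(),"exp",proj("top",[559,-366,78]))
except Exception as e: print("top",e)
print("cup",onz("side",207.6,170.4,60).round(),"tray",onz("side",206,184.4,14).round())
w=blob(t,(406,254),30,lambda h,s,v:(v>135)&(s<60)); print("top cup",w,onz("top",*w[0],60).round())
```

```text
cap side (array([298.87280273, 105.78062439]), array([ 7.5, 12. ]), (293, 102, 12, 8)) exp cap top [300.  104.4] if 5mm higher [300.1 103. ]
cap at z78 [ 559. -361.   78.]
top max() iterable argument is empty
cup [663.  10.  60.] tray [667.  18.  14.]
top cup (array([262., 152.]), array([ 1.9, 17.2]), (254, 153, 9, 3)) [691.   2.  60.]
```

```bash
python3 -c "
from cell import *
s=read_state();print(s['clock'],s['qd'].round(3) if hasattr(s['qd'],'round') else s['qd']);print(finish_job())"
```

```text
28.2 [ 0.034  0.029  0.036 -0.034  0.013 -0.007  0.007]
the job is handed in; nothing more can be done
None
```

The sort is done and handed in at 28.2 s. The cup is on the drip tray, the tamper is in the well, and the flat capsule is in the tube with the capped one cap up on top.

**Last checks**
- **Capsules:** in the side camera the capped capsule's cap showed 1–2 px from where it should be for a seated stack (about (559, -361) against the tube at (558, -364) mm). The top camera found no cap, probably because the arm was in the way, so the capsules were checked from the side only.
- **Tamper:** it looked level and roughly central (a few mm) in the well, judged by eye from the side view.
- **Cup:** it stood upright, about 8 mm off the tray's centre in the side view. The matching top-view check picked up a stray blob (a 9 x 3 px box) and was discarded.
- **Jar lid, jug and shaker:** I moved nothing near them and none was knocked in the pictures, but I did not measure their positions at the end.

**Problems on the way**
- The first tamper grasp settled 11 mm off in x, so I opened, shifted and gripped again.
- Tool readings and camera positions disagreed by about 4–6 mm in x when I held the capsules over the tube. I corrected this from the pictures before letting go.
- Most two-view heights at the start came out about 10 mm low, while the tube's matched. I took the working heights from the text and the gripper's force and width.

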